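Index the drill fixture round to the bearing block

TASK

The table of the swivelling drill fixture is locked in its middle hole by the spring plunger in the round cup on its front arm. With the fingertips press the plunger in, swing the table round to the next hole, the way that brings the pillow block bearing (not the nut) under the drill bush, and let the plunger spring fully up in that hole so that the table is locked there. Nothing needs to be gripped: do not touch the bearing or the nut, which ride along in their nests, and leave the other things about where they are.

Things in the scene. Friction and masses are not known exactly. Their poses are not given: they have to be found in the camera images.
- fixture: Swivelling drill fixture, fixed to the bench: round cast base 320 mm across, 12 mm thick. Origin on the table's vertical axis at the underside (bench surface); x points from the index-plate side (towards the robot) to the drill column, z up. The column stands 132 mm from the axis on +x; its arm with the bush lies 113 to 150 mm above the bench.
- table_mid (a point): Centre of the round table's top, 52 mm above the bench, on the axis; table 198 mm across. On the column side it carries two square nests, centres 63 mm from the axis, 45 degrees either side of the bush when the table is in the middle hole. One holds the bearing, the other the nut; which is where differs from start to start.
- middle_hole (a point): Middle hole of the steel index plate (an arc 115 to 155 mm from the axis, top 36 mm above the bench, fixed to the base), at its top, 135 mm from the axis on the fixture's -x side. The plate has one more hole 45 degrees to either side, joined by a slot.
- turntable (a joint): Turn of the table with its arm, cup, plunger and nests, rad; 0 in the middle hole, where it starts locked; grows counter-clockwise seen from above. Holes at -0.785, 0, 0.785 with about 0.015 play, end stops at -0.88 and 0.88. With the plunger in, a push of about 2 N at the cup turns it, and it stays where it is left.
- plunger (a joint): How far the plunger is pressed down, m: 0 fully up (locks when in a hole), end of travel 0.010. Spring 3 N at the start, 7 N at the end. Its collar leaves the hole at 5 mm: press 7 mm or more before turning. Between holes the plate keeps it about 5 mm down; left free, it springs up when it comes over a hole.
- plunger_head (a point): Centre of the flat top of the plunger's black mushroom head, 40 mm across; 64 mm above the bench when up, 14 mm below the cup's rim. Moves with the plunger and the table.
- cup_rim (a point): Centre of the mouth of the round cup at the end of the table's arm, 135 mm from the axis, 78 mm above the bench. Cup 52 mm inside, 64 mm outside, upright wall 6 mm thick, inner floor 44 mm above the bench. A fingertip in it can press the plunger's head and push the wall sideways to swing the table.
- bush (a point): Centre of the lower end of the drill bush (steel sleeve, 22 mm across) hanging from the column's arm, 63 mm from the axis on the fixture's +x side, 113 mm above the bench. Fixed to the fixture.
- bearing_mid (a point): Middle of the pillow block bearing, a grey block 32x50 mm and 52 mm high with a lying steel cylinder on top; loose, it stands in one of the two nests, its foot 52 mm above the bench.
- nut_mid (a point): Middle of the steel hex nut, 26x30 mm and 13 mm high; loose, it lies in the other nest, 52 mm above the bench.
- bolt: M8 hex bolt, 51 mm long, lying on the left of the fixture's round base; loose, not part of the job. Origin at the centre of its underside.
- hexkey: Hex key, 84 mm long, lying on the right of the fixture's round base; loose, not part of the job. Origin at the centre of its underside.
- pliers: Grey combination pliers, 185 mm long, lying flat in front of the fixture; loose, not part of the job. Origin at the centre of its underside.
- bit_case: Drill bit case, 55x100x27 mm, left of the fixture; loose, not part of the job. Origin at the centre of its underside.
- jar: Small brown jar with white lid, 47 mm across, 44 mm high, left of the fixture; loose, not part of the job. Origin at the centre of its underside.
- tape: Tape measure, 32x79x67 mm, right of the fixture; loose, not part of the job. Origin at the centre of its underside.
- wire_spool: Spool of copper wire, 48 mm across, 40 mm high, right of the fixture; loose, not part of the job. Origin at the centre of its underside.
- screw_jar: Clear jar with screws and an orange lid, 72 mm across, 108 mm high, far left of the fixture; loose, not part of the job. Origin at the centre of its underside.
There are look-alikes about, which are no part of the job. What is shaped like the part that bears bearing_mid but purple is not meant.

How it is judged (in metres and radians):
On the way, in this order (a step that is already met when the one before it is completed fails the run):
1. the plunger is pressed in while the table is still at the middle hole (value of joint plunger above 0.0055 m and value of joint turntable between -0.12 and 0.12 rad), for 0.05 s.
2. the table is turned out of the middle hole with the plunger below the index plate (value of joint plunger above 0.0035 m and (value of joint turntable above 0.25 rad or value of joint turntable below -0.25 rad)), for 0.05 s.
3. the plunger has sprung up in the next hole ((value of joint turntable between 0.755 and 0.815 rad or value of joint turntable between -0.815 and -0.755 rad) and value of joint plunger below 0.002 m), for 0.2 s.
At the end, for the whole second after the job is handed in: The table is at rest, locked in the hole 45 degrees from the middle one (within 0.03 rad) with the plunger up (less than 2 mm in); the middle of the bearing is within 7 mm of the drill bush's axis, and bearing and nut still sit upright and flat in their nests (all of step 3 and horizontal distance between bearing_mid and bush below 0.007 m and z of bearing_mid in the frame of fixture between 0.074 and 0.082 m and angle between bearing_mid's own z axis and vertical below 0.1 rad and z of nut_mid in the frame of fixture between 0.055 and 0.062 m and velocity of joint turntable between -0.03 and 0.03 rad/s); the robot touches nothing.
It fails at once if the table is turned the wrong way, carrying the bearing away from the drill bush (horizontal distance between bearing_mid and bush above 0.062 m).
It fails at once if the robot touches the bearing or the nut (contact force between any of the arm, the fingers and bearing above 0.5 N or contact force between any of the arm, the fingers and nut above 0.5 N).
It fails at once if the bearing or the nut is lifted out of its nest (z of bearing_mid in the frame of fixture above 0.088 m or z of nut_mid in the frame of fixture above 0.068 m).
It fails at once if one of the other things is moved (more than 20 mm) (distance of any of bolt, hexkey, pliers, bit_case, jar, screw_jar, tape, wire_spool from where it was at the start of the episode above 0.02 m).
It also fails if it takes over 45 s, if anything falls off the work surface, if the arm or the gripper's body presses on something with over 40 N, if the wrist force passes 120 N, or if a joint passes its speed limit or range.

ROBOT

A 6-joint arm with a two-finger parallel gripper is mounted at the origin on a cart in front of the work surface, level with it; the furniture and walls round the work are solid. World frame = base frame: x ahead of the robot, y to its left, z up, the work surface at z = 0. Lengths are in mm, angles in rad, forces in N, time in s.
With the tool pointing down it reaches from about 350 to 775 mm from the base axis. Payload 7.3 kg.
Tool frame: the origin (TCP) lies at the very end of the fingers, on their centre line; the grasp point (between the pads) lies bot.grasp_offset behind it (bot.grasp_offset is the distance from the TCP to the grasp point, in mm); z points along the fingers, y is the line along which they close (so a half turn about z gives the same grasp; the last joint's range is limited). The gripper opens to 92 mm and grips with 3 to 60 N. Pads are 19 mm wide; open, the fingers measure 130 mm over their backs; the gripper's body (75 mm by 190 mm) begins 47 mm behind the grasp point.
Start: joints at [-1.268, 0.342, 1.524, -0, 1.275, -0.146], TCP at [227.814, -473.02, 203.641] pointing down, gripper open.
Joint ranges: [-2.53, 2.53], [-0.77, 2.02], [0.04, 2.7], [-1, 4.14], [0.28, 2.66], [-3.11, 3.11]. Speed limits (rad/s): [2.57, 2.57, 3.14, 3.14, 3.14, 3.14].

INTERFACE

Orientations are given as [roll, pitch, yaw] about the fixed x, y, z axes, in that order (R = Rz(yaw) Ry(pitch) Rx(roll)).
In Python, from plant import bot gives the robot as it stands. The module is installed in compiled form; this text tells all that it offers.
- The arm moves only by the shell command python3 -m handwheel 'ROWS'. ROWS is JSON, a list of rows, each an object of numbers: "claw": the finger opening in mm, from 0 to 91.8; "dx", "dy", "dz": the shift along the tool's x, y, z in mm; "rx", "ry", "rz": the turn, a rotation vector about the tool's x, y, z in rad. A call has 1 to 10 rows; each row shifts and turns the commanded pose from where the row before left it, along the tool's axes as they then stand; what a row does not reach is not made up. A row lasts 1/10 s, in which the tool goes at most 50 mm and 8.59 degrees, less where a joint would pass 70% of its speed; a pose out of reach is approached as far as the arm can. A call is refused whole if a number of a shift passes 50 or a number of a turn 0.15, either way. A call with a gripper value outside its range is refused whole. The fingers move at their own pace and stop on an object; the grip force is fixed at half the most. Time passes only in rows, so rows that do not move let the fingers close. It gives the time, the measured TCP pose, the force and the opening at its end, in the units of the state.
- bot.get_obs(): the state, without advancing time (a new reading comes with each control period).
- bot.capture(name): name is "scene" or "top" or "wrist"; returns a dict with "frame" (480x640x3 uint8, red, green, blue), "camera_matrix" (3x3 intrinsics, pixels), "view" (4x4, takes a point from world to camera coordinates); the wrist camera has in their place "mount" (4x4, takes a point from camera to tool coordinates, whose origin is the TCP and whose axes are the flange's). Camera axes: x right, y down, z forward; pixel columns grow to the right and rows downward; lengths in mm; the calibration is good to about 2 mm. The wrist camera is an equidistant fisheye: a pixel r from the principal point sees the ray r / f radians off the axis. A picture is of the moment at which its call begins: read the wrist's pose just before it. There is no depth.
- bot.close_job(): hands the job in, once; it reports no verdict.
The state is a dict: "time": time; "joint_positions": joint angles; "dq": joint speeds; "tau": joint torques, N m; "tool_pos": TCP position; "tcp_rot": TCP orientation; "contact_force": force on the tool from outside, world axes, zero at the start; "moment": the same for the moment, N m; "grip_width": finger opening in mm.
Only numpy, scipy, OpenCV 4.12 (cv2) and the standard library are available. Lean on these libraries where they do the work, as an engineer would, in place of code of your own. Each camera call takes 0.05 s, during which the arm holds its last target. There are 200 camera calls.

## Working session

There is one attempt and no reset: what is moved stays moved. The work goes in short steps, Python scripts to look and compute and a shell command to move; the robot and the scene stay as the last step left them, time stands still between calls to the robot, and variables do not carry over. Pictures are saved under pics/ and viewed, on a budget of 10 in all, crops included, one or two more only if the job needs it, and the job is handed in when it is done.

```bash
mkdir -p pics; python3 - <<'E'
from plant import bot
import cv2,numpy as np
o=bot.get_obs();print(o['time'],o['tool_pos'],o['tcp_rot'],o['grip_width'],bot.grasp_offset)
ims=[]
for n in("scene","top"):
    c=bot.capture(n);cv2.imwrite(f'pics/{n}0.png',c['frame'][...,::-1]);np.savez(f'{n}.npz',K=c['camera_matrix'],V=c['view'])
    print(n,c['camera_matrix'].tolist(),np.round(c['view'],3).tolist())
E
```

```text
0.0 [ 227.65709867 -472.58426684  202.94153939] [-3.14006845e+00 -1.80635745e-04  4.48747625e-01] 91.70077951390086 18.8
scene [[623.5315800480464, 0.0, 305.82175527443667], [0.0, 623.5315800480464, 242.5743606932134], [0.0, 0.0, 1.0]] [[-0.611, -0.792, -0.013, 323.082], [-0.696, 0.545, -0.468, 421.403], [0.377, -0.277, -0.884, 1181.4], [0.0, 0.0, 0.0, 1.0]]
top [[516.6602772340357, 0.0, 324.6868555081378], [0.0, 516.6602772340357, 249.66259725086016], [0.0, 0.0, 1.0]] [[0.014, -1.0, 0.007, -7.217], [-0.984, -0.015, -0.176, 578.534], [0.177, -0.005, -0.984, 1175.635], [0.0, 0.0, 0.0, 1.0]]
```

View pics/top0.png

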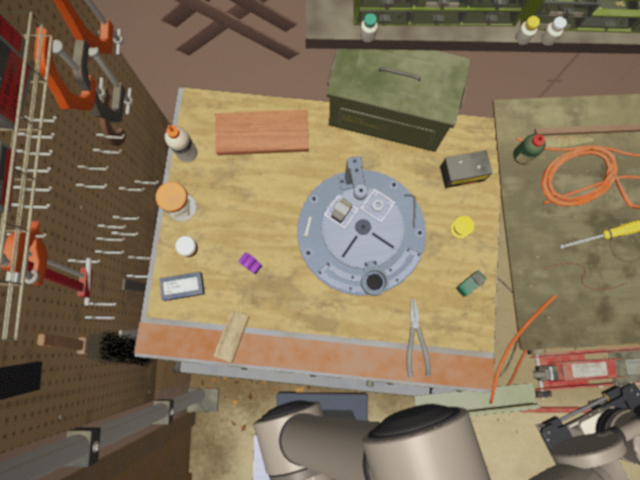

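View pics/scene0.png

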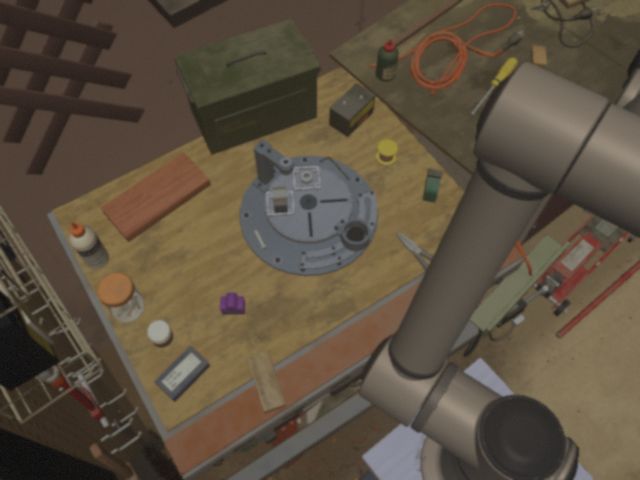

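The top view shows the fixture, with the table centre near (362,227), the cup at (374,281) and the column at (355,175). There are two candidates for the bearing: the grey block in the left nest (341,210), and the purple look-alike on the bench (250,263), which isn't meant. The nut is in the right nest (378,205). I'll confirm this with an enlarged crop.

```bash
python3 - <<'E'
import cv2
a=cv2.imread('pics/top0.png')[150:300,290:440]
cv2.imwrite('pics/crop1.png',cv2.resize(a,(600,600),interpolation=cv2.INTER_CUBIC))
E
cat > h.py <<'E'
import numpy as np
def back(n,u,v,z):
    d=np.load(f'{n}.npz');K,V=d['K'],d['V'];R,t=V[:3,:3],V[:3,3]
    c=-R.T@t;r=R.T@np.linalg.inv(K)@[u,v,1];return c+r*(z-c[2])/r[2]
E
```

```text
(no output)
```

View pics/crop1.png

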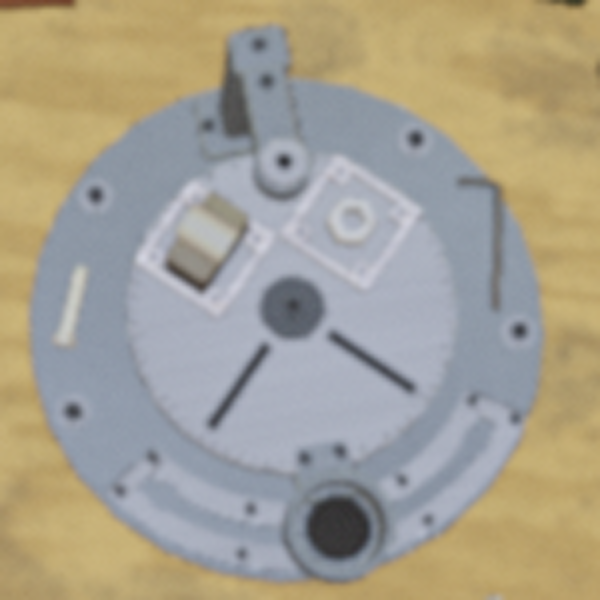

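The crop confirms that the grey block with the steel cylinder, crop (207,240), sits in the left nest (+y), and the nut is in the right nest at (350,221). To bring the bearing under the bush the table turns clockwise (to -0.785), so the cup swings to +y. The axis is at crop (293,307) and the cup at (336,525).

```bash
python3 - <<'E'
from h import back
import numpy as np
from scipy.spatial.transform import Rotation as R
A=back('top',290+293/4-.4,150+307/4-.4,54);C=back('top',290+336/4-.4,150+526/4-.4,78);B=back('top',290+281/4-.4,150+162/4-.4,150)
print(A,C,B,np.linalg.norm((A-C)[:2]))
print(back('scene',309,201,54),back('scene',356,232,78))
a=np.arctan2(*(C-A)[[1,0]]);print('arm angle',a)
for t in (0,-.2,-.4,-.6,-.785): print(t,A[:2]+135*np.array([np.cos(a+t),np.sin(a+t)]))
E
```

```text
[636.09841209 -89.41386039  54.        ] [ 502.06384914 -112.3056477    78.        ] [696.90986998 -75.02484917 150.        ] 135.97535803288383
[632.64204692 -89.83816683  54.        ] [ 497.52285589 -112.31403487   78.        ]
arm angle -2.97243461034535
0 [ 503.02528575 -112.14144377]
-0.2 [501.16261478 -85.2508563 ]
-0.4 [504.67940823 -58.52623466]
-0.6 [513.43546265 -33.0330052 ]
-0.785 [525.89961535 -11.43164963]
```

Top and scene agree: axis ≈ (634,-89.5), cup ≈ (500,-112). First I'll turn to yaw 0 and close the fingers, then travel.

```bash
python3 -m handwheel '[{"claw":0,"rz":0.15},{"claw":0,"rz":0.15},{"claw":0,"rz":0.149},{"claw":0}]'
python3 -m handwheel '[{"dx":27,"dy":-36},{"dx":27,"dy":-36},{"dx":27,"dy":-36},{"dx":27,"dy":-36},{"dx":27,"dy":-36},{"dx":27,"dy":-36},{"dx":27,"dy":-36},{"dx":27,"dy":-36},{"dx":27,"dy":-36},{"dx":27,"dy":-36}]'
python3 -m handwheel '[{"dz":35},{"dz":35},{"dz":25},{}]'
python3 - <<'E'
from plant import bot
import cv2
o=bot.get_obs();c=bot.capture('wrist');cv2.imwrite('pics/w1.png',c['frame'][...,::-1])
print(o['tool_pos'],o['tcp_rot'],o['contact_force'],c['camera_matrix'],c['mount'].round(3).tolist())
c=bot.capture('top');cv2.imwrite('pics/t2.png',c['frame'][...,::-1])
E
```

```text
[ 227.68324495 -472.64223637  203.0193694 ] [-3.14025294e+00 -1.77823517e-04  4.48818249e-01] [ 0.52781382  0.13227685 -0.05934512] [[371.64829954   0.         323.29429062]
 [  0.         371.64829954 237.05520693]
 [  0.           0.           1.        ]] [[-0.0, -0.956, -0.293, 80.014], [1.0, -0.0, -0.001, 0.206], [0.001, -0.293, 0.956, -181.936], [0.0, 0.0, 0.0, 1.0]]invalid input at $[0]: expected keys claw, dx, dy, dz, rx, ry, rz
invalid input at $[0]: expected keys claw, dx, dy, dz, rx, ry, rz
invalid input at $[0]: expected keys claw, dx, dy, dz, rx, ry, rz
```

View pics/w1.png

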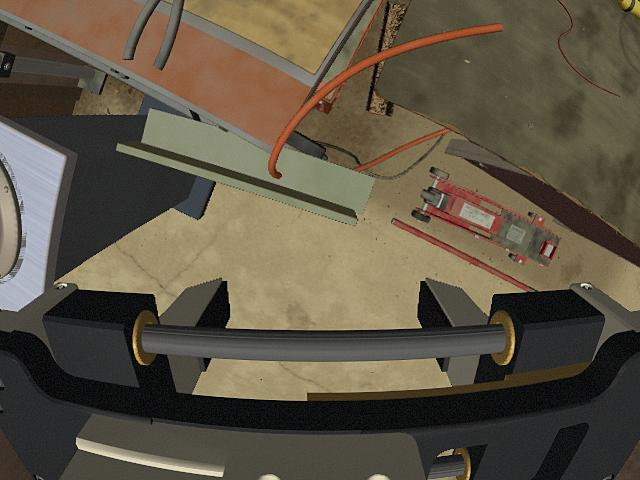

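The rows were refused because every row needs all seven keys. The wrist picture only shows the start pose: open fingers over the floor, (200,300) and (455,300). I'll retype them in full.

```bash
python3 -m handwheel '[{"claw":0,"dx":0,"dy":0,"dz":0,"rx":0,"ry":0,"rz":0.149},{"claw":0,"dx":0,"dy":0,"dz":0,"rx":0,"ry":0,"rz":0.149},{"claw":0,"dx":0,"dy":0,"dz":0,"rx":0,"ry":0,"rz":0.149},{"claw":0,"dx":0,"dy":0,"dz":0,"rx":0,"ry":0,"rz":0}]'
python3 -m handwheel '[{"claw":0,"dx":27,"dy":-36,"dz":0,"rx":0,"ry":0,"rz":0},{"claw":0,"dx":27,"dy":-36,"dz":0,"rx":0,"ry":0,"rz":0},{"claw":0,"dx":27,"dy":-36,"dz":0,"rx":0,"ry":0,"rz":0},{"claw":0,"dx":27,"dy":-36,"dz":0,"rx":0,"ry":0,"rz":0},{"claw":0,"dx":27,"dy":-36,"dz":0,"rx":0,"ry":0,"rz":0},{"claw":0,"dx":27,"dy":-36,"dz":0,"rx":0,"ry":0,"rz":0},{"claw":0,"dx":27,"dy":-36,"dz":0,"rx":0,"ry":0,"rz":0},{"claw":0,"dx":27,"dy":-36,"dz":0,"rx":0,"ry":0,"rz":0},{"claw":0,"dx":27,"dy":-36,"dz":0,"rx":0,"ry":0,"rz":0},{"claw":0,"dx":0,"dy":0,"dz":0,"rx":0,"ry":0,"rz":0}]'
```

```text
time: 0.6
tool_pos: [227.8, -472.9, 203.5]
tcp_rot: [-3.141, 0.0, 0.0]
contact_force: [0.1, -1.0, 0.1]
grip_width: 64.2
time: 1.6
tool_pos: [472.5, -144.5, 203.5]
tcp_rot: [-3.14, -0.001, 0.012]
contact_force: [-0.0, 0.1, -1.0]
grip_width: 0.5
```

```bash
python3 -m handwheel '[{"claw":0,"dx":28,"dy":-32,"dz":0,"rx":0,"ry":0,"rz":0},{"claw":0,"dx":0,"dy":0,"dz":40,"rx":0,"ry":0,"rz":0},{"claw":0,"dx":0,"dy":0,"dz":40,"rx":0,"ry":0,"rz":0},{"claw":0,"dx":0,"dy":0,"dz":28,"rx":0,"ry":0,"rz":0},{"claw":0,"dx":0,"dy":0,"dz":0,"rx":0,"ry":0,"rz":0}]'
python3 - <<'E'
from plant import bot
import cv2,numpy as np
o=bot.get_obs();c=bot.capture('wrist');f=np.ascontiguousarray(c['frame'][...,::-1])
cv2.imwrite('pics/w1.png',f)
p,K,M=np.array(o['tool_pos']),c['camera_matrix'],c['mount']
from scipy.spatial.transform import Rotation as R
T=np.eye(4);T[:3,:3]=R.from_euler('xyz',o['tcp_rot']).as_matrix();T[:3,3]=p
def proj(w):
    q=(np.linalg.inv(T@M)@[*w,1])[:3];th=np.arctan2(np.hypot(q[0],q[1]),q[2]);d=q[:2]/np.hypot(*q[:2])
    return K[:2,2]+K[0,0]*th*d
t=np.linspace(0,6.283,60)
for r,z in((26,78),(32,78)):
    cv2.polylines(f,[np.int32([proj([501+r*np.cos(a),-112+r*np.sin(a),z]) for a in t])],1,(0,255,0) if r<30 else (0,0,255),1)
cv2.imwrite('pics/w2.png',f);print(p,o['tcp_rot'],o['contact_force'],proj([634.5,-89.5,52]),proj(p))
E
```

```text
time: 2.1
tool_pos: [495.2, -116.0, 92.1]
tcp_rot: [-3.139, 0.008, 0.005]
contact_force: [0.0, -0.5, -0.3]
grip_width: 0.8
[ 495.21511006 -116.03638261   92.14750812] [-3.13880286  0.00769986  0.00469151] [ 0.00652384 -0.51684656 -0.31495917] [279.55252071  29.25797873] [323.51305941 280.34381227]
```

View pics/w2.png

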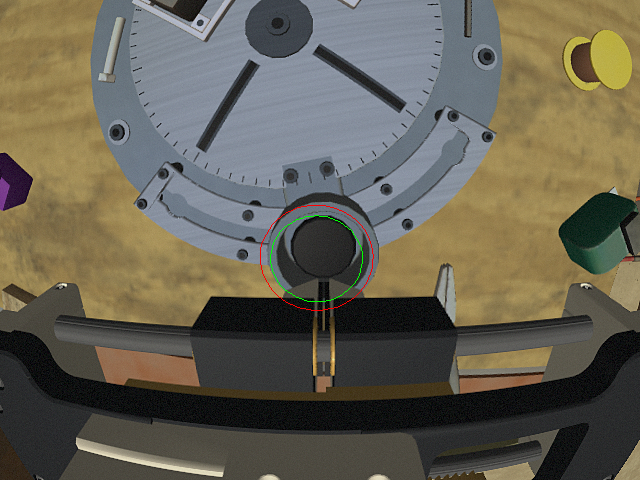

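The wrist view shows the real rim (centre ≈ (324,247)) about 7 px right and up to 12 px above my overlay, so it needs a closer crop.

```bash
python3 - <<'E'
import cv2
a=cv2.imread('pics/w1.png')[170:320,240:410]
cv2.imwrite('pics/w3.png',cv2.resize(a,(680,600),interpolation=cv2.INTER_CUBIC))
E
```

```text
(no output)
```

View pics/w3.png

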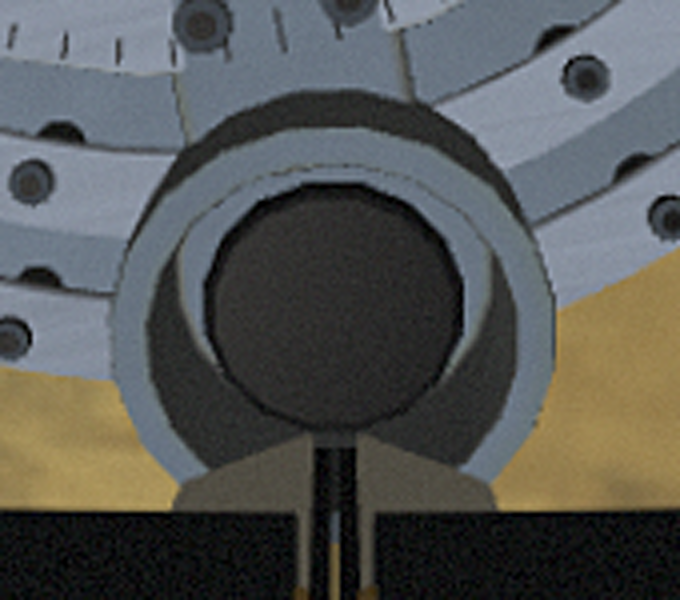

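The crop shows the rim outer edge at x 112 to 555 with its top at y 127, and the plunger head disc at x 205 to 463, y 183 to 430. I'll solve for the cup position from these.

```bash
python3 - <<'E'
from plant import bot
import numpy as np
from scipy.spatial.transform import Rotation as R
from scipy.optimize import least_squares
o=bot.get_obs();c=bot.capture('wrist')
p,K,M=np.array(o['tool_pos']),c['camera_matrix'],c['mount']
T=np.eye(4);T[:3,:3]=R.from_euler('xyz',o['tcp_rot']).as_matrix();T[:3,3]=p
iM=np.linalg.inv(T@M)
def proj(w):
    q=(iM@np.c_[w,np.ones(len(w))].T)[:3];h=np.hypot(q[0],q[1]);th=np.arctan2(h,q[2])
    return (K[:2,2,None]+K[0,0]*th*q[:2]/h).T
t=np.linspace(0,6.283,200)
def ex(x,y,r,z):
    u=proj(np.c_[x+r*np.cos(t),y+r*np.sin(t),0*t+z]);return [u[:,0].min(),u[:,0].max(),u[:,1].min(),u[:,1].max()]
D=lambda l,off,s:[a/4+b-.4 for a,b in zip(l,off)]
m=np.array([112/4+240,555/4+240,127/4+170, 147/4+240,517/4+240,163/4+170])-.4
h=np.array([205/4+240,463/4+240,183/4+170,430/4+170])-.4
f1=least_squares(lambda s:np.r_[ex(*s,32,78)[:3],ex(*s,26,78)[:3]]-m,[501,-112])
f2=least_squares(lambda s:ex(*s,20,64)-h,[501,-112])
print(p,f1.x,f1.fun.round(1),f2.x,f2.fun.round(1))
E
```

```text
[ 496.91160046 -116.67313843   94.54402375] [ 504.77251075 -116.20128689] [-0.8  0.4 -0.9  0.8 -0.5  0.9] [ 505.21020581 -116.35510969] [-0.8  0.8 -0.4  0.5]
```

```bash
python3 - <<'E'
from plant import bot
import numpy as np
from scipy.spatial.transform import Rotation as R
from scipy.optimize import least_squares
o=bot.get_obs();c=bot.capture('wrist')
print(o['tool_pos'],o['tcp_rot'])
K,M=c['camera_matrix'],c['mount']
T=np.eye(4);T[:3,:3]=R.from_euler('xyz',[-3.13880286,0.00769986,0.00469151]).as_matrix();T[:3,3]=[495.21511006,-116.03638261,92.14750812]
iM=np.linalg.inv(T@M)
def proj(w):
    q=(iM@np.c_[w,np.ones(len(w))].T)[:3];h=np.hypot(q[0],q[1]);th=np.arctan2(h,q[2])
    return (K[:2,2,None]+K[0,0]*th*q[:2]/h).T
t=np.linspace(0,6.283,200)
def ex(x,y,r,z):
    u=proj(np.c_[x+r*np.cos(t),y+r*np.sin(t),0*t+z]);return np.array([u[:,0].min(),u[:,0].max(),u[:,1].min(),u[:,1].max()])
m=np.array([112/4+240,555/4+240,127/4+170, 147/4+240,517/4+240,163/4+170])-.4
f1=least_squares(lambda s:np.r_[ex(*s,32,78)[:3],ex(*s,26,78)[:3]]-m,[501,-112])
print(f1.x,f1.fun.round(1))
E
```

```text
[ 498.22043128 -117.1430778    96.1135082 ] [3.14147381e+00 2.30768210e-04 3.27723083e-03]
[ 503.55519128 -115.53541303] [-1.5  1.1 -0.9  0.3  0.1  1. ]
```

The cup is at ≈ (504,-115.5), so I shift over it, enter and press in stages.

```bash
python3 -m handwheel '[{"claw":0,"dx":5.5,"dy":-1.5,"dz":0,"rx":0,"ry":0,"rz":0},{"claw":0,"dx":0,"dy":0,"dz":0,"rx":0,"ry":0,"rz":0},{"claw":0,"dx":0,"dy":0,"dz":10,"rx":0,"ry":0,"rz":0},{"claw":0,"dx":0,"dy":0,"dz":10,"rx":0,"ry":0,"rz":0},{"claw":0,"dx":0,"dy":0,"dz":8,"rx":0,"ry":0,"rz":0},{"claw":0,"dx":0,"dy":0,"dz":0,"rx":0,"ry":0,"rz":0},{"claw":0,"dx":0,"dy":0,"dz":0,"rx":0,"ry":0,"rz":0},{"claw":0,"dx":0,"dy":0,"dz":0,"rx":0,"ry":0,"rz":0}]'
```

```text
time: 3.05
tool_pos: [503.8, -115.1, 67.7]
tcp_rot: [3.141, -0.0, 0.002]
contact_force: [-0.6, 0.4, -0.1]
grip_width: 0.4
```

```bash
python3 -m handwheel '[{"claw":0,"dx":0,"dy":0,"dz":4,"rx":0,"ry":0,"rz":0},{"claw":0,"dx":0,"dy":0,"dz":4,"rx":0,"ry":0,"rz":0},{"claw":0,"dx":0,"dy":0,"dz":4,"rx":0,"ry":0,"rz":0},{"claw":0,"dx":0,"dy":0,"dz":0,"rx":0,"ry":0,"rz":0},{"claw":0,"dx":0,"dy":0,"dz":0,"rx":0,"ry":0,"rz":0},{"claw":0,"dx":0,"dy":0,"dz":0,"rx":0,"ry":0,"rz":0}]'; python3 - <<'E'
import numpy as np
A=np.array([637,-92.8]);a=-2.972
P=[A+135*np.array([np.cos(a+t),np.sin(a+t)]) for t in np.arange(0,-.95,-.0785)]
for p,q in zip(P,P[1:]): print(q.round(1),(q-p).round(1))
E
```

```text
time: 3.65
tool_pos: [503.7, -115.1, 55.7]
tcp_rot: [3.141, -0.0, 0.002]
contact_force: [0.4, -0.2, -0.3]
grip_width: 0.4
[ 502.6 -105.1] [-1.4 10.5]
[502.  -94.5] [-0.5 10.6]
[502.3 -83.9] [ 0.3 10.6]
[503.4 -73.4] [ 1.1 10.5]
[505.3 -63. ] [ 1.9 10.4]
[508.1 -52.7] [ 2.7 10.2]
[511.6 -42.7] [ 3.5 10. ]
[515.9 -33.1] [4.3 9.7]
[521.  -23.8] [5.1 9.3]
[526.8 -14.9] [5.8 8.9]
[533.2  -6.5] [6.5 8.4]
[540.3   1.4] [7.1 7.9]
```

There's no upward force, though about 6 N was expected. I'll look before going on.

```bash
python3 - <<'E'
from plant import bot
import cv2,numpy as np
for i in range(3):
    o=bot.get_obs();c=bot.capture('wrist');print(np.round(o['tool_pos'],1),np.round(o['contact_force'],2),np.round(o['moment'],2))
a=c['frame'][170:320,240:410,::-1]
b=bot.capture('scene')['frame'][170:290,290:426,::-1]
cv2.imwrite('pics/w4.png',np.hstack([cv2.resize(a,(400,353),interpolation=cv2.INTER_CUBIC),cv2.resize(b,(400,353),interpolation=cv2.INTER_CUBIC)]))
E
```

```text
[ 503.7 -115.1   55.7] [ 0.38 -0.24 -0.27] [-0.01  0.01  0.02]
[ 503.8 -115.1   55.7] [ 0.05 -0.73  0.98] [0.02 0.1  0.03]
[ 503.8 -115.1   55.8] [ 0.32 -0.43 -0.12] [-0.    0.02 -0.04]
```

View pics/w4.png

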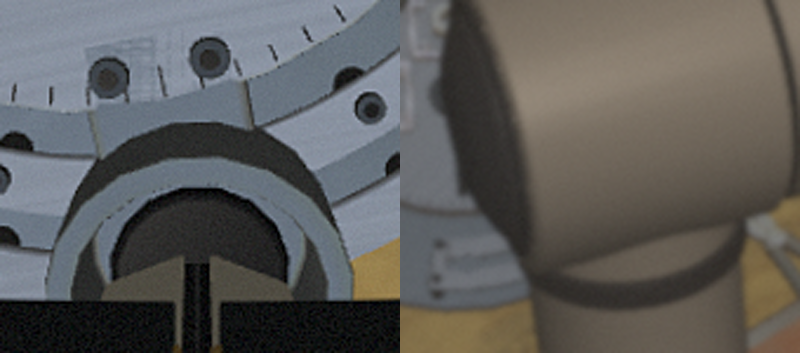

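The fingertips are over the middle of the head, but there's no contact yet, so the vertical reference seems a few mm off. I'll creep down until I feel the spring.

```bash
for i in 1; do python3 -m handwheel '[{"claw":0,"dx":0,"dy":0,"dz":2,"rx":0,"ry":0,"rz":0},{"claw":0,"dx":0,"dy":0,"dz":0,"rx":0,"ry":0,"rz":0},{"claw":0,"dx":0,"dy":0,"dz":0,"rx":0,"ry":0,"rz":0}]'; python3 -m handwheel '[{"claw":0,"dx":0,"dy":0,"dz":2,"rx":0,"ry":0,"rz":0},{"claw":0,"dx":0,"dy":0,"dz":0,"rx":0,"ry":0,"rz":0},{"claw":0,"dx":0,"dy":0,"dz":0,"rx":0,"ry":0,"rz":0}]'; done
```

```text
time: 4.15
tool_pos: [503.6, -115.0, 53.5]
tcp_rot: [-3.142, 0.0, 0.002]
contact_force: [0.5, -0.3, 0.2]
grip_width: 0.3
time: 4.45
tool_pos: [503.7, -115.0, 51.6]
tcp_rot: [3.142, 0.0, 0.002]
contact_force: [0.4, -0.0, -0.1]
grip_width: 0.4
```

```bash
python3 - <<'E'
from h import back
from plant import bot
import numpy as np,cv2
px={'hub':((362.85,226.35),(309,201)),'cup':((373.6,281.1),(356,232))}
for k,(t,s) in px.items():
    for z in (30,40,50,60,70,80): print(k,z,back('top',*t,z)[:2].round(1),back('scene',*s,z)[:2].round(1))
o=bot.get_obs();c=bot.capture('wrist');print(o['tool_pos'],o['tcp_rot'],o['contact_force'])
cv2.imwrite('pics/w5.png',cv2.resize(c['frame'][170:320,240:410,::-1],(680,600),interpolation=cv2.INTER_CUBIC))
E
```

```text
hub 30 [641.6 -91.3] [644.5 -98.8]
hub 40 [639.3 -90.5] [639.5 -95. ]
hub 50 [637.  -89.7] [634.6 -91.3]
hub 60 [634.7 -88.9] [629.7 -87.6]
hub 70 [632.5 -88.1] [624.7 -83.9]
hub 80 [630.2 -87.3] [619.8 -80.2]
cup 30 [ 507.8 -117.1] [ 516.1 -131.5]
cup 40 [ 506.6 -116.1] [ 512.3 -127.5]
cup 50 [ 505.4 -115.1] [ 508.4 -123.5]
cup 60 [ 504.2 -114.1] [ 504.5 -119.5]
cup 70 [ 503.  -113.1] [ 500.6 -115.5]
cup 80 [ 501.8 -112.1] [ 496.7 -111.5]
[ 503.66555838 -115.04010263   51.56389072] [3.14154149e+00 4.14549439e-05 1.75643931e-03] [ 0.41127631 -0.04561171 -0.06595809]
```

View pics/w5.png

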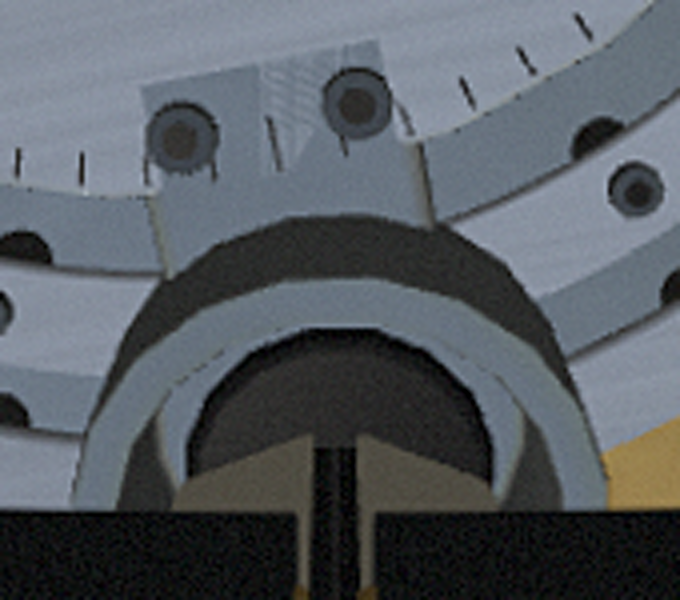

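```bash
python3 - <<'E'
from plant import bot
import numpy as np
from scipy.spatial.transform import Rotation as R
from scipy.optimize import least_squares
c=bot.capture('wrist');K,M=c['camera_matrix'],c['mount']
t=np.linspace(0,6.283,300)
def fit(p,r,rad,pts):
    T=np.eye(4);T[:3,:3]=R.from_euler('xyz',r).as_matrix();T[:3,3]=p;iM=np.linalg.inv(T@M)
    def f(s):
        w=np.c_[s[0]+rad*np.cos(t),s[1]+rad*np.sin(t),0*t+s[2],0*t+1]
        q=(iM@w.T)[:3];h=np.hypot(q[0],q[1]);u=(K[:2,2,None]+K[0,0]*np.arctan2(h,q[2])*q[:2]/h).T
        return np.array([u[:,0].min(),u[:,0].max(),u[:,1].min()])-(np.array(pts)/4+[240,240,170]-.4)
    return least_squares(f,[504,-115,70]).x.round(1)
P0=[495.7,-116.2,93],[-3.139,.006,.0047]
print('before rim',fit(*P0,32,[112,555,127]),'inner',fit(*P0,26,[147,517,163]),'head',fit(*P0,20,[205,463,183]))
P1=[503.7,-115,51.6],[np.pi,0,.0018]
print('now rim',fit(*P1,32,[73,608,278]),'head',fit(*P1,20,[188,493,328]))
E
```

```text
before rim [ 502.6 -115.8   74.3] inner [ 504.7 -115.6   79.3] head [ 502.3 -115.8   56.9]
now rim [ 502.4 -115.6   76. ] head [ 501.7 -115.6   56.6]
```

The rim matches its given height, and the head hasn't moved relative to it. So the real fingertips end higher than the nominal TCP, or the head is lower. I'll keep creeping while watching the force.

```bash
python3 -m handwheel '[{"claw":0,"dx":0,"dy":0,"dz":2,"rx":0,"ry":0,"rz":0},{"claw":0,"dx":0,"dy":0,"dz":0,"rx":0,"ry":0,"rz":0},{"claw":0,"dx":0,"dy":0,"dz":0,"rx":0,"ry":0,"rz":0}]'; python3 -m handwheel '[{"claw":0,"dx":0,"dy":0,"dz":2,"rx":0,"ry":0,"rz":0},{"claw":0,"dx":0,"dy":0,"dz":0,"rx":0,"ry":0,"rz":0},{"claw":0,"dx":0,"dy":0,"dz":0,"rx":0,"ry":0,"rz":0}]'
```

```text
time: 4.85
tool_pos: [503.6, -115.0, 49.5]
tcp_rot: [3.142, 0.0, 0.002]
contact_force: [0.3, -1.1, -0.1]
grip_width: 0.4
time: 5.15
tool_pos: [503.6, -115.0, 47.6]
tcp_rot: [3.142, 0.0, 0.002]
contact_force: [0.2, 0.8, -0.8]
grip_width: 0.1
```

```bash
python3 -m handwheel '[{"claw":0,"dx":0,"dy":0,"dz":2,"rx":0,"ry":0,"rz":0},{"claw":0,"dx":0,"dy":0,"dz":0,"rx":0,"ry":0,"rz":0},{"claw":0,"dx":0,"dy":0,"dz":0,"rx":0,"ry":0,"rz":0}]'; python3 -m handwheel '[{"claw":0,"dx":0,"dy":0,"dz":2,"rx":0,"ry":0,"rz":0},{"claw":0,"dx":0,"dy":0,"dz":0,"rx":0,"ry":0,"rz":0},{"claw":0,"dx":0,"dy":0,"dz":0,"rx":0,"ry":0,"rz":0}]'; python3 - <<'E'
from plant import bot
import cv2,numpy as np
c=bot.capture('wrist');o=bot.get_obs();print(np.round(o['contact_force'],2),np.round(o['tau'],2))
cv2.imwrite('pics/w6.png',cv2.resize(c['frame'][190:350,220:430,::-1],(788,600),interpolation=cv2.INTER_CUBIC))
E
```

```text
time: 5.45
tool_pos: [503.6, -115.0, 45.5]
tcp_rot: [3.142, 0.0, 0.002]
contact_force: [0.1, 0.2, 0.6]
grip_width: 0.3
time: 5.75
tool_pos: [503.6, -115.1, 43.5]
tcp_rot: [3.142, 0.0, 0.002]
contact_force: [-0.0, -0.3, 0.1]
grip_width: 0.1
[-0.31  1.26 -0.18] [ -0.   -45.74 -18.37   0.05  -0.06  -0.  ]
```

View pics/w6.png

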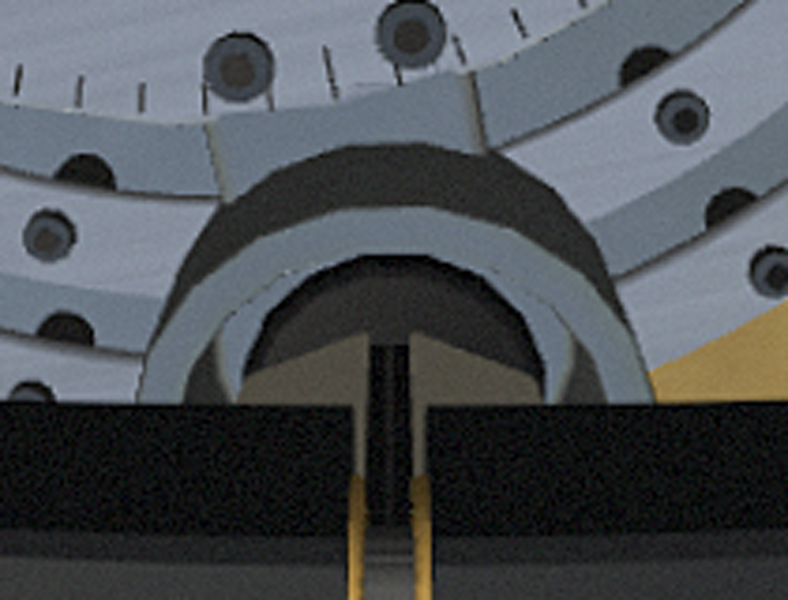

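The fingers' spacing in the first wrist picture (192 px for 92 mm) puts the real tips about 20 mm short of the nominal TCP. That puts them at z ≈ 63.5, just touching the head now, so I continue with small steps.

```bash
python3 -m handwheel '[{"claw":0,"dx":0,"dy":0,"dz":2,"rx":0,"ry":0,"rz":0},{"claw":0,"dx":0,"dy":0,"dz":0,"rx":0,"ry":0,"rz":0},{"claw":0,"dx":0,"dy":0,"dz":0,"rx":0,"ry":0,"rz":0}]'; python3 -m handwheel '[{"claw":0,"dx":0,"dy":0,"dz":2,"rx":0,"ry":0,"rz":0},{"claw":0,"dx":0,"dy":0,"dz":0,"rx":0,"ry":0,"rz":0},{"claw":0,"dx":0,"dy":0,"dz":0,"rx":0,"ry":0,"rz":0}]'
```

```text
time: 6.1
tool_pos: [503.6, -115.0, 41.5]
tcp_rot: [3.142, 0.0, 0.002]
contact_force: [0.8, -0.2, 0.8]
grip_width: 0.6
time: 6.4
tool_pos: [503.8, -115.1, 39.8]
tcp_rot: [3.141, -0.0, 0.002]
contact_force: [-1.5, 0.5, 2.4]
grip_width: 0.1
```

```bash
python3 -m handwheel '[{"claw":0,"dx":0,"dy":0,"dz":2,"rx":0,"ry":0,"rz":0},{"claw":0,"dx":0,"dy":0,"dz":0,"rx":0,"ry":0,"rz":0},{"claw":0,"dx":0,"dy":0,"dz":0,"rx":0,"ry":0,"rz":0}]'; python3 -m handwheel '[{"claw":0,"dx":0,"dy":0,"dz":3,"rx":0,"ry":0,"rz":0},{"claw":0,"dx":0,"dy":0,"dz":0,"rx":0,"ry":0,"rz":0},{"claw":0,"dx":0,"dy":0,"dz":0,"rx":0,"ry":0,"rz":0}]'
```

```text
time: 6.7
tool_pos: [503.8, -115.1, 37.7]
tcp_rot: [3.141, -0.0, 0.002]
contact_force: [-1.5, -0.8, 5.1]
grip_width: 0.3
time: 7.0
tool_pos: [503.8, -115.1, 34.6]
tcp_rot: [3.141, -0.0, 0.002]
contact_force: [-1.1, 0.1, 4.6]
grip_width: 0.2
```

The spring is felt, with contact at about 40.5 nominal, so roughly 6 mm is pressed. I'll press 2.2 mm more.

```bash
python3 -m handwheel '[{"claw":0,"dx":0,"dy":0,"dz":2.2,"rx":0,"ry":0,"rz":0},{"claw":0,"dx":0,"dy":0,"dz":0,"rx":0,"ry":0,"rz":0},{"claw":0,"dx":0,"dy":0,"dz":0,"rx":0,"ry":0,"rz":0}]'; python3 - <<'E'
from plant import bot
import numpy as np
F=[]
for i in range(6): bot.capture('wrist');o=bot.get_obs();F.append(o['contact_force'])
print(np.mean(F,0),o['tool_pos'])
E
```

```text
time: 7.3
tool_pos: [503.8, -115.1, 32.6]
tcp_rot: [3.141, -0.0, 0.002]
contact_force: [-0.7, -0.5, 5.7]
grip_width: 0.5
[-0.48359651  0.05060609  5.51337039] [ 503.80896499 -115.11013623   32.61899502]
```

```bash
python3 -m handwheel '[{"claw":0,"dx":0,"dy":0,"dz":0.7,"rx":0,"ry":0,"rz":0},{"claw":0,"dx":-0.7,"dy":-5.2,"dz":0,"rx":0,"ry":0,"rz":0},{"claw":0,"dx":-0.7,"dy":-5.3,"dz":0,"rx":0,"ry":0,"rz":0},{"claw":0,"dx":-0.3,"dy":-5.3,"dz":0,"rx":0,"ry":0,"rz":0},{"claw":0,"dx":-0.2,"dy":-5.3,"dz":0,"rx":0,"ry":0,"rz":0},{"claw":0,"dx":0,"dy":0,"dz":0,"rx":0,"ry":0,"rz":0},{"claw":0,"dx":0,"dy":0,"dz":0,"rx":0,"ry":0,"rz":0}]'
```

```text
time: 8.3
tool_pos: [501.9, -93.7, 31.9]
tcp_rot: [-3.142, -0.0, 0.002]
contact_force: [-0.1, 0.6, 5.8]
grip_width: 0.2
```

It swings freely with almost no side force. I continue the arc to about -0.63 minus the finger play.

```bash
python3 -m handwheel '[{"claw":0,"dx":0.3,"dy":-10.6,"dz":0,"rx":0,"ry":0,"rz":0},{"claw":0,"dx":1.1,"dy":-10.5,"dz":0,"rx":0,"ry":0,"rz":0},{"claw":0,"dx":1.9,"dy":-10.4,"dz":0,"rx":0,"ry":0,"rz":0},{"claw":0,"dx":2.7,"dy":-10.2,"dz":0,"rx":0,"ry":0,"rz":0},{"claw":0,"dx":3.5,"dy":-10,"dz":0,"rx":0,"ry":0,"rz":0},{"claw":0,"dx":4.3,"dy":-9.7,"dz":0,"rx":0,"ry":0,"rz":0},{"claw":0,"dx":0,"dy":0,"dz":0,"rx":0,"ry":0,"rz":0},{"claw":0,"dx":0,"dy":0,"dz":0,"rx":0,"ry":0,"rz":0}]'
python3 - <<'E'
from plant import bot
import cv2,numpy as np
c=bot.capture('wrist');o=bot.get_obs();print(np.round(o['tool_pos'],1),np.round(o['contact_force'],2))
cv2.imwrite('pics/w7.png',c['frame'][:,:,::-1])
E
```

```text
time: 9.1
tool_pos: [515.7, -31.9, 31.9]
tcp_rot: [-3.141, -0.001, 0.002]
contact_force: [0.2, 1.5, 5.9]
grip_width: 0.3
[515.7 -32.1  31.9] [0.41 1.27 6.06]
```

View pics/w7.png

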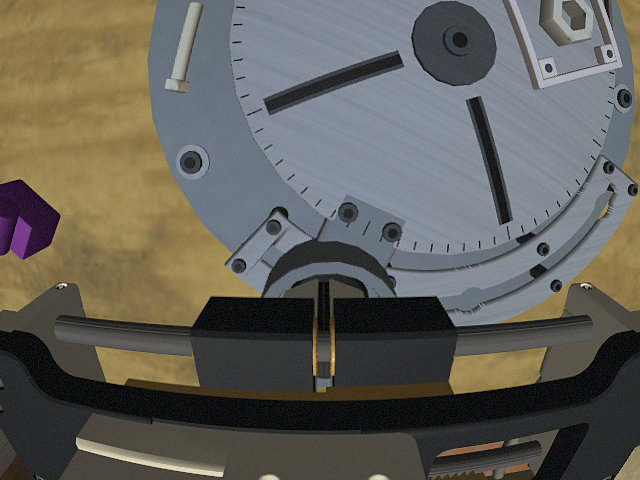

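The table has turned the right way: the nut moved off to the right at (567,20) and the cup (330,270) is close to the end hole. I lift to free the head, keeping the fingertip inside the cup, and push on to -0.785 so the plunger drops in by itself.

```bash
python3 -m handwheel '[{"claw":0,"dx":0,"dy":0,"dz":-5,"rx":0,"ry":0,"rz":0},{"claw":0,"dx":0,"dy":0,"dz":-5,"rx":0,"ry":0,"rz":0},{"claw":0,"dx":2.5,"dy":-4.7,"dz":0,"rx":0,"ry":0,"rz":0},{"claw":0,"dx":2.5,"dy":-4.6,"dz":0,"rx":0,"ry":0,"rz":0},{"claw":0,"dx":0,"dy":0,"dz":0,"rx":0,"ry":0,"rz":0},{"claw":0,"dx":0,"dy":0,"dz":0,"rx":0,"ry":0,"rz":0}]'; python3 -m handwheel '[{"claw":0,"dx":2.9,"dy":-4.5,"dz":0,"rx":0,"ry":0,"rz":0},{"claw":0,"dx":0,"dy":0,"dz":0,"rx":0,"ry":0,"rz":0},{"claw":0,"dx":0,"dy":0,"dz":0,"rx":0,"ry":0,"rz":0}]';  python3 -m handwheel '[{"claw":0,"dx":2.9,"dy":-4.4,"dz":0,"rx":0,"ry":0,"rz":0},{"claw":0,"dx":0,"dy":0,"dz":0,"rx":0,"ry":0,"rz":0},{"claw":0,"dx":0,"dy":0,"dz":0,"rx":0,"ry":0,"rz":0}]'
```

```text
time: 9.75
tool_pos: [520.4, -22.9, 41.6]
tcp_rot: [-3.141, 0.0, 0.002]
contact_force: [-0.4, -2.2, 1.0]
grip_width: 0.4
time: 10.05
tool_pos: [523.1, -18.4, 41.5]
tcp_rot: [-3.141, 0.001, 0.002]
contact_force: [-0.6, -1.6, 0.0]
grip_width: 0.2
time: 10.35
tool_pos: [526.1, -14.0, 41.6]
tcp_rot: [-3.141, 0.0, 0.002]
contact_force: [-0.8, -1.9, 0.7]
grip_width: 0.1
```

```bash
python3 -m handwheel '[{"claw":0,"dx":1.5,"dy":-2.1,"dz":0,"rx":0,"ry":0,"rz":0},{"claw":0,"dx":0,"dy":0,"dz":0,"rx":0,"ry":0,"rz":0},{"claw":0,"dx":0,"dy":0,"dz":0,"rx":0,"ry":0,"rz":0}]'; python3 -m handwheel '[{"claw":0,"dx":1.2,"dy":-1.6,"dz":0,"rx":0,"ry":0,"rz":0},{"claw":0,"dx":0,"dy":0,"dz":0,"rx":0,"ry":0,"rz":0},{"claw":0,"dx":0,"dy":0,"dz":0,"rx":0,"ry":0,"rz":0}]'
```

```text
time: 10.65
tool_pos: [527.8, -12.1, 41.8]
tcp_rot: [-3.142, -0.0, 0.002]
contact_force: [-0.8, -1.5, 0.1]
grip_width: 0.4
time: 10.95
tool_pos: [529.0, -10.2, 41.7]
tcp_rot: [-3.141, -0.0, 0.002]
contact_force: [-0.6, 0.3, 1.0]
grip_width: 0.5
```

```bash
python3 -m handwheel '[{"claw":0,"dx":0.9,"dy":-1.2,"dz":0,"rx":0,"ry":0,"rz":0},{"claw":0,"dx":0,"dy":0,"dz":0,"rx":0,"ry":0,"rz":0},{"claw":0,"dx":0,"dy":0,"dz":0,"rx":0,"ry":0,"rz":0}]'; python3 -m handwheel '[{"claw":0,"dx":0.9,"dy":-1.2,"dz":0,"rx":0,"ry":0,"rz":0},{"claw":0,"dx":0,"dy":0,"dz":0,"rx":0,"ry":0,"rz":0},{"claw":0,"dx":0,"dy":0,"dz":0,"rx":0,"ry":0,"rz":0}]'
```

```text
time: 11.25
tool_pos: [529.8, -9.2, 41.7]
tcp_rot: [-3.142, -0.0, 0.002]
contact_force: [0.3, -0.2, 0.0]
grip_width: 0.2
time: 11.55
tool_pos: [530.7, -8.2, 41.7]
tcp_rot: [3.141, 0.0, 0.002]
contact_force: [-1.2, -1.6, 1.1]
grip_width: 0.2
```

```bash
python3 -m handwheel '[{"claw":0,"dx":0.9,"dy":-1.2,"dz":0,"rx":0,"ry":0,"rz":0},{"claw":0,"dx":0,"dy":0,"dz":0,"rx":0,"ry":0,"rz":0},{"claw":0,"dx":0,"dy":0,"dz":0,"rx":0,"ry":0,"rz":0}]'; python3 -m handwheel '[{"claw":0,"dx":0.9,"dy":-1.2,"dz":0,"rx":0,"ry":0,"rz":0},{"claw":0,"dx":0,"dy":0,"dz":0,"rx":0,"ry":0,"rz":0},{"claw":0,"dx":0,"dy":0,"dz":0,"rx":0,"ry":0,"rz":0}]'
```

```text
time: 11.85
tool_pos: [531.3, -7.5, 41.7]
tcp_rot: [3.141, 0.001, 0.002]
contact_force: [-2.9, -4.3, 1.2]
grip_width: 0.4
time: 12.15
tool_pos: [531.6, -7.0, 41.6]
tcp_rot: [3.14, 0.002, 0.002]
contact_force: [-4.1, -8.3, 1.5]
grip_width: 0.4
```

The side force now rises stiffly (9 N), so the table is held by the hole. I'll back off to the cup centre, lift out, retreat and check.

```bash
python3 -m handwheel '[{"claw":0,"dx":-3,"dy":4,"dz":0,"rx":0,"ry":0,"rz":0},{"claw":0,"dx":0,"dy":0,"dz":-10,"rx":0,"ry":0,"rz":0},{"claw":0,"dx":0,"dy":0,"dz":-20,"rx":0,"ry":0,"rz":0},{"claw":0,"dx":0,"dy":0,"dz":-40,"rx":0,"ry":0,"rz":0},{"claw":0,"dx":0,"dy":0,"dz":-40,"rx":0,"ry":0,"rz":0},{"claw":0,"dx":-15,"dy":0,"dz":-40,"rx":0,"ry":0,"rz":0},{"claw":0,"dx":-30,"dy":0,"dz":-20,"rx":0,"ry":0,"rz":0},{"claw":0,"dx":0,"dy":0,"dz":0,"rx":0,"ry":0,"rz":0},{"claw":0,"dx":0,"dy":0,"dz":0,"rx":0,"ry":0,"rz":0}]'
python3 - <<'E'
from plant import bot
import cv2,numpy as np
o=bot.get_obs();c=bot.capture('wrist');print(o['tool_pos'],o['tcp_rot'],o['contact_force'])
a=c['frame'][:,:,::-1];b=bot.capture('top')['frame'][150:300,290:440,::-1]
cv2.imwrite('pics/w8.png',np.hstack([cv2.resize(a[:320,150:500],(400,366)),cv2.resize(b,(366,366),interpolation=cv2.INTER_CUBIC)]))
cv2.imwrite('pics/w8f.png',a)
E
```

```text
time: 13.05
tool_pos: [484.8, -9.5, 212.8]
tcp_rot: [-3.142, -0.003, 0.002]
contact_force: [0.8, 0.3, -0.9]
grip_width: 0.2
[484.84029226  -9.47237283 212.76379362] [-3.14156035e+00 -2.74440380e-03  1.91528238e-03] [ 0.77356862  0.299744   -0.89033873]
```

View pics/w8.png

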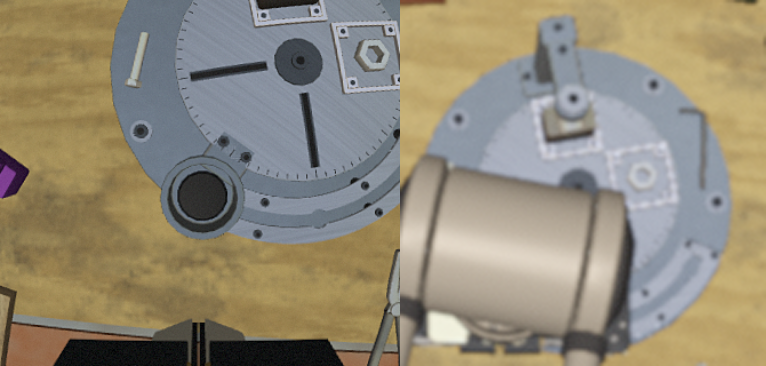

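The right panel shows the bearing under the bush at (568,115), with the nut flat in its nest at (641,176). The left panel shows the cup (202,196) with the head inside. I'll check the angle numerically, to rule out the -0.88 end stop.

```bash
python3 - <<'E'
from plant import bot
import cv2,numpy as np
from scipy.spatial.transform import Rotation as R
c=bot.capture('wrist');o=bot.get_obs();K,M=c['camera_matrix'],c['mount']
T=np.eye(4);T[:3,:3]=R.from_euler('xyz',o['tcp_rot']).as_matrix();T[:3,3]=o['tool_pos'];W=T@M
def back(u,v,z):
    d=np.array([u,v])-K[:2,2];r=np.hypot(*d);th=r/K[0,0];q=W[:3,:3]@[*(np.sin(th)*d/r),np.cos(th)]
    return W[:3,3]+q*(z-W[2,3])/q[2]
H=back(410.8,53.3,54);C=back(326.8,171.3,78);print(o['tool_pos'],H,C)
a=np.arctan2(*(C-H)[[1,0]]);print('angle change',(a+2.972+np.pi)%(2*np.pi)-np.pi,np.hypot(*(C-H)[:2]))
f=np.ascontiguousarray(c['frame'][:,:,::-1])
cv2.imwrite('pics/w9.png',cv2.resize(f[120:220,270:390],(720,600),interpolation=cv2.INTER_CUBIC))
E
```

```text
[484.6709343   -9.65376873 210.82889614] [635.13563999 -88.56461254  54.        ] [526.2636645  -12.32490803  78.        ]
angle change -0.7804993483983793 132.91199943165626
```

View pics/w9.png

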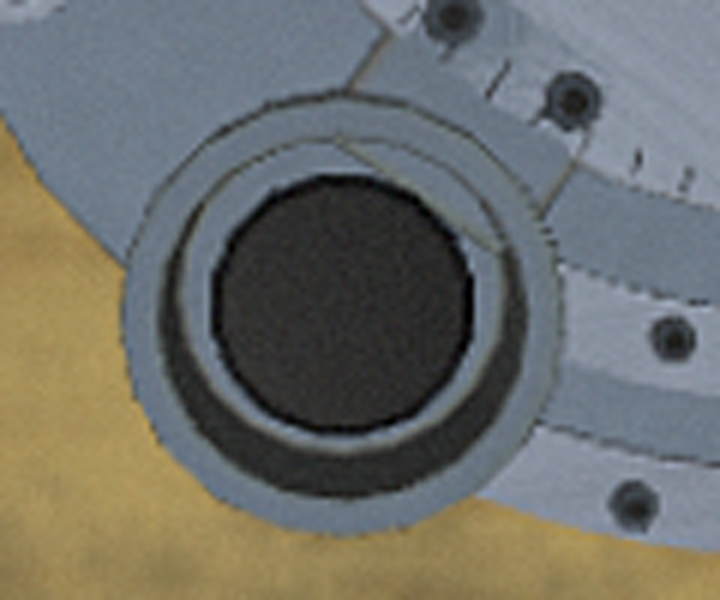

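The angle change is -0.78 rad, so the table is in the hole and not at the end stop. The head sits concentric in the cup at about its starting depth. Handing in.

```bash
python3 -c "
from plant import bot
print(bot.get_obs()['time']);print(bot.close_job())"
```

```text
13.2
the job is handed in; nothing more can be done
None
```

I pressed the plunger in with the closed fingertips and swung the table clockwise, which brings the bearing under the drill bush. Short of the end hole I lifted off the head and pushed the cup wall until the plunger could drop in by itself. I then withdrew the arm and handed in at 13.2 s; no verdict was given.

- **Position:** the wrist camera gave a turn of -0.78 rad (the hole is at -0.785, the end stop at -0.88). The top view shows the bearing under the bush and the nut flat in its nest.
- **Lock:** before I backed off, the table resisted a sideways push of about 9 N, against the roughly 2 N that turns it free. The robot touches nothing now.
- **Plunger height:** this is the weakest check. Head size in the picture puts it about 16 mm below the rim, where 14 mm is fully up, and that estimate is only good to a few mm. So "fully up" rests mostly on the stiff lock.
- **What disagreed:** I met the plunger head at a TCP reading of about z = 40 mm, although its top should be at 64 mm. The finger spacing in the wrist image also suggests the visible tips end about 20 mm short of the stated TCP, so I pressed by force feedback instead.
- **Other notes:** my first rows were refused because keys were missing. I did not measure whether the loose items stayed put. I viewed 11 pictures, one over the budget.

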